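# Seat the mask carrier and close the cam lock

### The arm

A 6-joint arm with a two-finger parallel gripper is mounted at the origin on the work surface. World frame = base frame: x ahead of the robot, y to its left, z up, the work surface at z = 0. Lengths are in m, angles in rad, forces in N, time in s.
With the tool pointing down it reaches from about 0.325 to 0.775 m from the base axis. Payload 5.5 kg.
Tool frame: the origin (TCP) lies between the finger pads; the fingertips stand 22 mm ahead of it and the grasp point (between the pads) lies 3 mm ahead of it; z points along the fingers, y is the direction in which the jaws open and shut (so a half turn about z gives the same grasp; the last joint's range is limited). The gripper opens to 88 mm and grips with 3 to 60 N. Pads are 20 mm wide; open, the fingers measure 115 mm over their backs; the gripper's body (75 mm by 178 mm) begins 61 mm behind the grasp point.
Start: joints at [-1.377, 0.091, 1.231, -0, 1.82, -0.057], TCP at [0.149, -0.581, 0.245] pointing down, gripper open.
Joint ranges: [-2.87, 2.87], [-0.86, 2.18], [0.17, 2.46], [-1.51, 4.65], [0.06, 2.69], [-2.65, 2.65]. Speed limits (rad/s): [2.57, 2.57, 3.01, 3.14, 3.14, 3.14].

### API

Orientations are given as a rotation vector (axis times angle).
In Python, from rig import ctrl, eyes, ticket gives the robot as it stands. The module is installed in compiled form; this text tells all that it offers.
- The arm moves only by the shell command python3 -m crank 'ROWS' [FORCE]. ROWS is JSON, a list that holds one entry, the list of rows, each a list of 7 numbers: the shift along the tool's x, y, z in cm, then the turn, a rotation vector about the tool's x, y, z in degrees, then the opening, from -1 (shut) to 1 (fully open). A call has 1 to 12 rows; each row shifts and turns the pose as measured when the row begins, along the tool's axes as they then stand; what a row does not reach is not made up. A row lasts 1/12 s, in which the tool goes at most 41.7 mm and 7.16 degrees, less where a joint would pass 70% of its speed; a pose out of reach is approached as far as the arm can. A call with a gripper value outside its range is refused whole. The fingers move at their own pace and stop on an object; FORCE is the grip in N (left out, the last holds). Time passes only in rows, so rows that do not move let the fingers close. It gives the time, the measured TCP pose, the force and the opening at its end, in the units of the state.
- ctrl.observe(): the state, without advancing time (a new reading comes with each control period).
- eyes.capture(name): name is "scene" or "top" or "wrist"; returns a dict with "color" (384x512x3 uint8, red, green, blue), "fx", "fy", "cx", "cy" (pixels), "extrinsics" (4x4, takes a point from world to camera coordinates); the wrist camera has in their place "T_tool_cam" (4x4, takes a point from camera to tool coordinates, whose origin is the TCP and whose axes are the flange's). Camera axes: x right, y down, z forward; pixel columns grow to the right and rows downward; lengths in m; the calibration is good to about 2 mm. A picture is of the moment at which its call begins: read the wrist's pose just before it. There is no depth.
- ticket.hand_in(): hands the job in, once; it reports no verdict.
The state is a dict: "time_s": time; "joints": joint angles; "qd": joint speeds; "joint_efforts": joint torques, N m; "tcp_pos": TCP position; "ee_rot": TCP orientation; "ft_force": force on the tool from outside, world axes, zero at the start; "moment": the same for the moment, N m; "finger_gap": finger opening in m.
Only numpy, scipy, OpenCV 4.12 (cv2) and the standard library are available. Lean on these libraries where they do the work, as an engineer would, in place of code of your own. Each camera call takes 0.05 s, during which the arm holds its last target.

### The job

Slide the mask carrier forward along its rails until it sits fully home against the two brass pins, then push the red cam-lock handle round, about a quarter turn, until it comes up hard against its hidden end stop, and lean on it there with a steady push of about 16 N for a second so that the lock sets. Be gentle: never push the carrier with more than 35 N or the handle with more than 25 N, and leave everything else where it is. Let go and back away with the carrier home and the handle left at its end stop.

Things in the scene. Friction and masses are not known exactly. Their poses are not given: they have to be found in the camera images.
- stage: Mask stage, a fixed black block 40 mm high with a flat deck on top. Origin on the table; the block spans x -170..+130 and y -155..+155 mm from it. +x: the way the carrier slides home. Two rails along x, 14 mm high, guide the carrier's sides (1.5 mm play each). Two brass pins (12 mm across, 22 mm high, at x +81, y -45 and +45 mm) are the carrier's stops.
- carrier: Mask carrier, a loose aluminium plate 150 x 150 x 10 mm (0.3 to 0.65 kg) on the deck between the rails, brown photomask in it; origin at the centre of its underside, axes as the stage's. Starts 25 to 50 mm short of the pins; home at stage x = 0, front edge on the pins (within 1.5 mm). Takes 1.5 to 10 N to slide; never push it with over 35 N. Until home it blocks the cam lock.
- tab_top (a point): Middle of the top of the carrier's blue upright tab: 8 mm thick along x, 40 mm wide along y, its top 42 mm above the deck (tab is 32 mm high above the plate). The point lies 71 mm behind the carrier's centre (carrier x = -71 mm). Push the carrier by the tab's rear (-x) face.
- handle_push (a point): Where to push the red handle: on its centre line, 80 mm out from the pivot, 40 mm above the deck. Handle: a level bar 14 mm wide, 14 mm high, out to 92 mm, then a black 24 mm ball centred 98 mm out; 23 mm free below it over the carrier plate. To set the lock push with 12 to 25 N at the end stop for 0.4 s or more; never over 25 N (a grip counts as push).
- loupe: Bystander: black loupe, 42 mm across, 38 mm high, standing on the stage deck; origin at its underside. Leave within 15 mm.
- bottle: Bystander: white bottle 60 mm across, 150 mm high, on the table. Origin at its underside. Leave within 15 mm.
- wafer_box: Bystander: clear round box 124 mm across, 34 mm high, on the table. Origin at its underside. Leave within 15 mm.
- driver: Bystander: green-handled screwdriver lying on the table. Leave within 15 mm.
- mask_box: Bystander: blue open box 160 x 160 x 45 mm on the table. Leave within 15 mm.
- gauge_block: Bystander: steel block 50 x 30 x 20 mm on the table. Leave within 15 mm.
- beaker: Bystander: glass beaker, 60 mm across, 70 mm high, on the table. Leave within 15 mm.
- nose_tip (a point): Tip of the cam lock's steel nose (56 mm long from the pivot, 12 mm wide, 2 to 12 mm above the deck), which points opposite to the handle and swings in behind the carrier's rear edge when the lock closes, 2 to 17 mm clear of a carrier that is home. A carrier that is not home blocks it.
- cam: Cam lock turning on a vertical axis at stage x -83, y +104 mm: origin on the axis at deck level, x axis along the handle. Drum radius 25 mm, hub radius 13, height 48 mm. Starts open: handle along stage +x or up to 0.25 rad on. It closes counter-clockwise seen from above. Stiff: at the push point 5 to 7 N to move it, 7 to 10 N near the end; stays where left.
- lock_base: Fixed foot of the cam lock, a steel disc on the deck under the drum, 40 mm across; origin on the lock's axis at deck level, axes as the stage's. It holds the lock's end stop, hidden inside the drum and adjustable: set differently each time, with the handle anywhere from 73 to 90 degrees counter-clockwise of stage +x. It cannot be seen and must be found by feel.
Things that resemble listed ones, but are neither listed nor needed, are in the scene too. There is more than one size of the carrier; the job needs the largest.

How it is judged:
By the outcome, as a careful person would: the job done as asked, in the order asked, and still so for the second after the job is handed in, with the robot touching nothing.
It also fails if it takes over 69 s, if anything falls off the work surface, if the arm or the gripper's body presses on something with over 40 N, if the wrist force passes 120 N, or if a joint passes its speed limit or range.

## Working session

There is one attempt and no reset: what is moved stays moved. The work goes in short steps, Python scripts to look and compute and a shell command to move; the robot and the scene stay as the last step left them, time stands still between calls to the robot, and variables do not carry over. Pictures are saved under pics/ and viewed, and the job is handed in when it is done.

```bash
mkdir -p pics; ls
python3 - <<'E'
from rig import ctrl,eyes
import cv2,numpy as np
print(ctrl.observe())
for n in("scene","top","wrist"):
    d=eyes.capture(n); cv2.imwrite(f"pics/{n}0.png",d["color"][:,:,::-1])
    print(n,{k:(np.round(v,4).tolist() if k!="color" else 0) for k,v in d.items()})
E
```

```text
pics
{'time_s': 0.0, 'joints': array([-1.37670939e+00,  9.18734684e-02,  1.23184860e+00, -4.21775571e-06,
        1.81981058e+00, -5.67148607e-02]), 'qd': array([-0.00056289,  0.00077402,  0.00015976, -0.00110591, -0.00022566,
        0.00040567]), 'joint_efforts': array([-1.54371432e-03, -4.46457481e+01, -4.06442714e+01,  6.96138781e-02,
        2.95134145e-02, -1.41339651e-04]), 'tcp_pos': array([ 0.14884878, -0.580987  ,  0.24351916]), 'ee_rot': array([-3.11500388e+00, -3.92683179e-01,  2.15419301e-04]), 'ft_force': array([-0.02685434,  0.17712543, -0.09636607]), 'moment': array([ 0.01489355, -0.02388176,  0.02215987]), 'finger_gap': 0.08786940191762119}
scene {'color': 0, 'fx': 463.7385, 'fy': 463.7385, 'cx': 254.2372, 'cy': 199.2186, 'extrinsics': [[-0.7803, 0.6253, 0.0046, 0.369], [0.473, 0.595, -0.6498, -0.1777], [-0.4091, -0.5049, -0.7601, 1.506], [0.0, 0.0, 0.0, 1.0]]}
top {'color': 0, 'fx': 380.8166, 'fy': 380.8166, 'cx': 252.2134, 'cy': 189.3286, 'extrinsics': [[0.0232, -0.9996, 0.0186, -0.0405], [-0.9953, -0.0248, -0.0939, 0.4753], [0.0943, -0.0163, -0.9954, 1.359], [0.0, 0.0, 0.0, 1.0]]}
wrist {'color': 0, 'fx': 269.1054, 'fy': 269.1054, 'cx': 256.4271, 'cy': 188.7996, 'T_tool_cam': [[-0.0007, -0.9698, -0.2441, 0.0652], [1.0, -0.0004, -0.0011, -0.0008], [0.0009, -0.2441, 0.9698, -0.1401], [0.0, 0.0, 0.0, 1.0]]}
```

View pics/scene0.png

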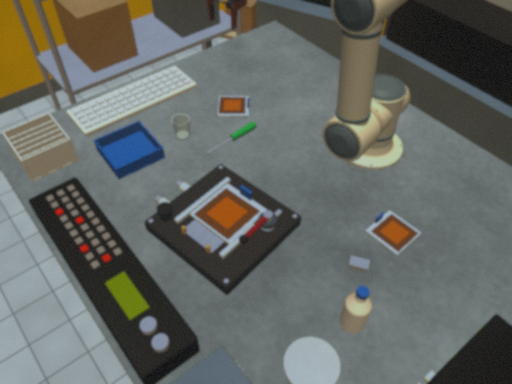

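View pics/top0.png

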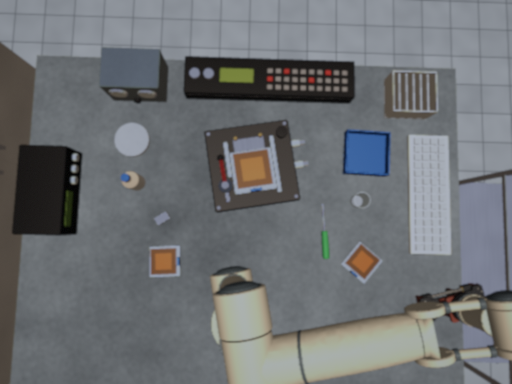

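Carrier candidates in the top view are the plate on the stage at (253,168), a loose one at (164,262) and a loose one at (362,262). The one between the rails on the black stage fits the description. Next I'll take a close crop to check.

Run:
```python
import cv2
a=cv2.imread("pics/top0.png")[112:220,196:312]; cv2.imwrite("pics/topc.png",cv2.resize(a,None,fx=5.5,fy=5.5,interpolation=cv2.INTER_CUBIC))
a=cv2.imread("pics/scene0.png")[160:295,140:305]; cv2.imwrite("pics/scenec.png",cv2.resize(a,None,fx=4.4,fy=4.4,interpolation=cv2.INTER_CUBIC))
```

```text
(no output)
```

View pics/topc.png

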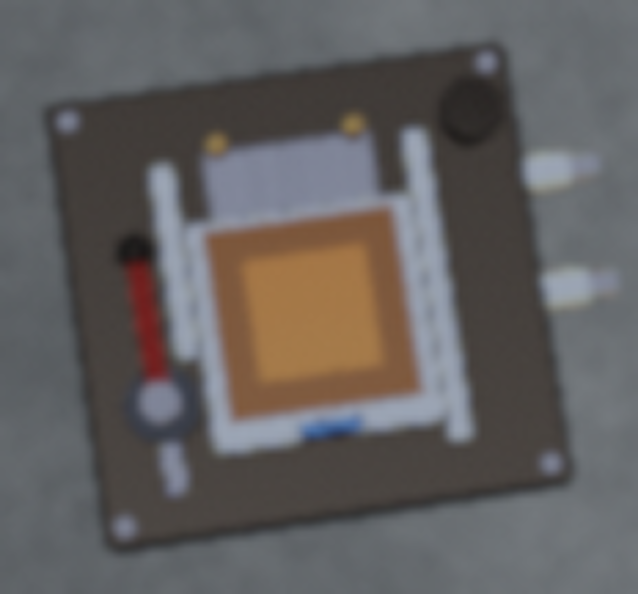

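View pics/scenec.png

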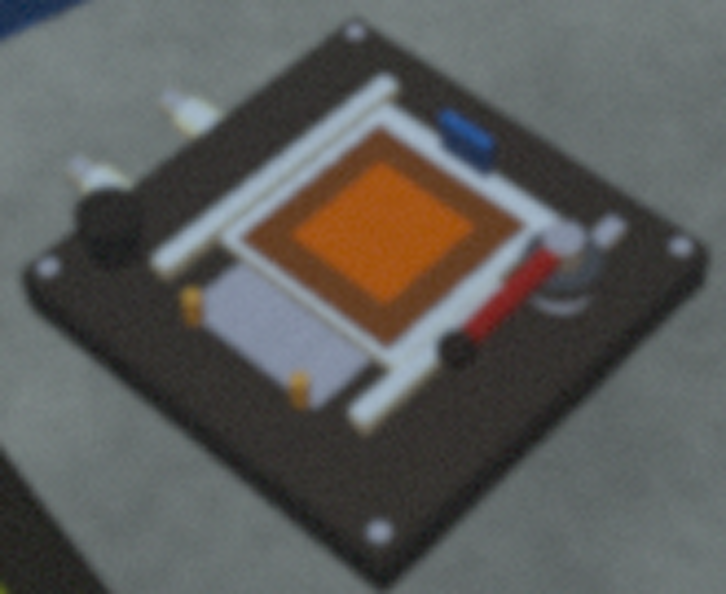

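```bash
cat > h.py <<'E'
import numpy as np,cv2
from scipy.optimize import least_squares
from scipy.spatial.transform import Rotation as R
from rig import ctrl,eyes
def proj(d,P):
    E=np.array(d["extrinsics"]);p=E[:3,:3]@P+E[:3,3]
    return np.array([d["fx"]*p[0]/p[2]+d["cx"],d["fy"]*p[1]/p[2]+d["cy"]])
def ray(d,uv,z):
    E=np.array(d["extrinsics"]);Rr=E[:3,:3];c=-Rr.T@E[:3,3]
    v=Rr.T@np.array([(uv[0]-d["cx"])/d["fx"],(uv[1]-d["cy"])/d["fy"],1]);return c+v*(z-c[2])/v[2]
def wcam(d,tcp,rot):
    T=np.eye(4);T[:3,:3]=R.from_rotvec(rot).as_matrix();T[:3,3]=tcp
    d["extrinsics"]=np.linalg.inv(T@np.array(d["T_tool_cam"]));return d
def st(pose,x,y,z):
    c,s=np.cos(pose[2]),np.sin(pose[2]);return np.array([pose[0]+c*x-s*y,pose[1]+s*x+c*y,z])
def inv(pose,P):
    c,s=np.cos(pose[2]),np.sin(pose[2]);a,b=P[0]-pose[0],P[1]-pose[1];return np.array([c*a+s*b,-s*a+c*b,P[2]])
E
python3 - <<'E'
from h import *
t=eyes.capture("top");s=eyes.capture("scene")
ct=lambda u,v:((u+.5)/5.5-.5+196,(v+.5)/5.5-.5+112)
cs=lambda u,v:((u+.5)/4.4-.5+140,(v+.5)/4.4-.5+160)
obs=[(t,ct(45,105),(.13,.155,.04)),(t,ct(505,45),(.13,-.155,.04)),(t,ct(575,485),(-.17,-.155,.04)),(t,ct(110,550),(-.17,.155,.04)),
(t,ct(217,143),(.081,.045,.062)),(t,ct(352,124),(.081,-.045,.062)),(t,ct(160,402),(-.083,.104,.088)),
(s,cs(191,290),(.081,-.045,.062)),(s,cs(300,376),(.081,.045,.062)),(s,cs(566,236),(-.083,.104,.088)),
]
f=lambda p,o=obs:np.concatenate([proj(d,st(p,*q))-uv for d,uv,q in o])
for o in (obs,obs[:7],obs[7:]):
    r=least_squares(f,[.5,0,0],args=(o,),loss='soft_l1');print(r.x,np.round(f(r.x,o),1))
p=least_squares(f,[.5,0,0],loss='soft_l1').x
np.save("pose.npy",p)
print("tab",inv(p,ray(t,ct(331,424),.082)),inv(p,ray(s,cs(468,130),.082)))
print("ball",inv(p,ray(t,ct(134,249),.080)),inv(p,ray(s,cs(459,347),.08)))
print("plate front corner", [inv(p,ray(t,ct(*q),.05)) for q in((187,225),(405,194),(217,453))])
print("loupe",inv(p,ray(t,ct(472,108),.078)))
print(ctrl.observe()["time_s"])
E
```

```text
[ 0.5828352  -0.02009608  0.16757549] [-0.7 -0.4 -0.  -1.1  0.   0.  -1.3  0.6 -0.2  0.3  0.2  0.3 -0.3  0.
  0.1  0.  -0.4 -0.6 -0.6 -0.7]
[ 0.58294418 -0.02114183  0.16858662] [-0.4 -0.4  0.2 -1.1  0.3 -0.  -1.   0.7  0.1  0.3  0.5  0.3  0.   0. ]
[ 0.58278548 -0.01827765  0.16042826] [ 0.4  0.2 -0.2 -0.2 -0.2 -0. ]
tab [-0.11157776 -0.00167176  0.082     ] [-0.10955432  0.00348158  0.082     ]
ball [0.0171271 0.1061866 0.08     ] [0.01501564 0.11008508 0.08      ]
plate front corner [array([0.03362992, 0.07108464, 0.05      ]), array([ 0.0339943 , -0.07280463,  0.05      ]), array([-0.11680759,  0.07257168,  0.05      ])]
loupe [ 0.07798953 -0.12123476  0.078     ]
0.25
```

The crop confirms it: this is the largest plate, with its blue tab at crop pixel (331,424) and the pins ahead of it at (217,143) and (352,124). The red handle points along +x with its ball at (134,249), and the cam hub is at (160,402). The carrier is about 40 mm short. I'll get the moves in tool axes next.

```bash
cat >> h.py <<'E'
def go(x,y,z,yaw_off=0.,pose=None):
    """tool-frame delta (cm,deg) to stage point; tool x = stage x turned by yaw_off deg, z down"""
    p=np.load("pose.npy") if pose is None else pose
    o=ctrl.observe();Rt=R.from_rotvec(o["ee_rot"]);a=p[2]+np.radians(yaw_off)
    Rg=R.from_matrix(np.array([[np.cos(a),np.sin(a),0],[np.sin(a),-np.cos(a),0],[0,0,-1]]))
    d=Rt.inv().apply(st(p,x,y,z)-o["tcp_pos"])*100
    w=(Rt.inv()*Rg).as_rotvec(degrees=True)
    print("t",round(o["time_s"],2),"now stage",np.round(inv(p,o["tcp_pos"])*1000,1),"d_cm",np.round(d,2),"rot",np.round(w,2),"F stage",np.round(R.from_euler('z',-p[2]).apply(o["ft_force"]),1),"gap",round(o["finger_gap"],3))
E
python3 -c "
from h import *
go(-.145,0,.245)"
```

```text
t 0.25 now stage [-521.5 -480.8  244.1] d_cm [ 41.51 -44.78  -0.05] rot [-0.06 -0.    4.77] F stage [ 0.4 -0.1  0.8] gap 0.088
```

```bash
python3 -m crank '[[[2.6,-2.8,0,0,0,0,-1],[2.6,-2.8,0,0,0,0,-1],[2.6,-2.8,0,0,0,0,-1],[2.6,-2.8,0,0,0,0,-1],[2.6,-2.8,0,0,0,0,-1],[2.6,-2.8,0,0,0,0,-1],[2.6,-2.8,0,0,0,0,-1],[2.6,-2.8,0,0,0,0,-1],[2.6,-2.8,0,0,0,0,-1],[2.6,-2.8,0,0,0,0,-1],[2.6,-2.8,0,0,0,0,-1],[2.6,-2.8,0,0,0,0,-1]]]' 10; python3 -c "
from h import *
go(-.145,0,.245)"
```

```text
time_s: 1.25
tcp_pos: [0.3719, -0.1664, 0.2391]
ee_rot: [-3.112, -0.37, 0.001]
ft_force: [1.6, -0.6, 0.6]
finger_gap: 0.0114
t 1.25 now stage [-232.4 -109.   239.1] d_cm [  9.47 -10.28  -0.5 ] rot [-0.45 -0.01  3.94] F stage [ 1.5 -0.9  0.6] gap 0.011
```

```bash
python3 -m crank '[[[2.4,-2.8,0,0,0,1,-1],[2.4,-2.8,0,0,0,1,-1],[2.4,-2.6,0,0,0,1,-1],[2.0,-2.3,0,0,0,1,-1],[0,0,0,0,0,0,-1]]]'; python3 -c "
from h import *
go(-.145,0,.2)"
```

```text
time_s: 1.67
tcp_pos: [0.443, -0.0318, 0.2405]
ee_rot: [-3.121, -0.266, -0.004]
ft_force: [0.3, -0.1, -0.4]
finger_gap: 0.0003
t 1.67 now stage [-139.9   11.8  240.5] d_cm [-0.53  1.21  4.04] rot [-0.5  -0.2   0.16] F stage [ 0.3 -0.2 -0.4] gap 0.0
```

```bash
python3 -m crank '[[[-0.6,1.2,0,-0.5,0,0,-1],[0,0,0,0,0,0,-1]]]'
python3 - <<'E'
from h import *
o=ctrl.observe();d=eyes.capture("wrist")
cv2.imwrite("pics/w1.png",cv2.resize(d["color"][:,:,::-1],None,fx=1.5,fy=1.5,interpolation=cv2.INTER_CUBIC))
go(-.145,0,.2)
d=wcam(d,o["tcp_pos"],o["ee_rot"]);p=np.load("pose.npy")
for n,q in dict(tabtop=(-.111,0,.082),hub=(-.083,.104,.088),pinL=(.081,.045,.062),pinR=(.081,-.045,.062),ball=(.015,.107,.08)).items():
    print(n,proj(d,st(p,*q))*1.5)
E
```

```text
time_s: 1.83
tcp_pos: [0.4389, -0.044, 0.24]
ee_rot: [3.129, 0.276, 0.003]
ft_force: [0.4, -0.3, -0.6]
finger_gap: 0.0005
t 1.88 now stage [-145.8    0.7  240. ] d_cm [0.06 0.07 4.  ] rot [-0.   -0.14  0.43] F stage [ 1.7  0.8 -0.1] gap 0.001
tabtop [386.78751476 224.50158799]
hub [239.27860091 184.1316381 ]
pinL [321.88406826 -68.3014185 ]
pinR [456.67588403 -67.01155591]
ball [227.26455704  31.95189875]
```

View pics/w1.png

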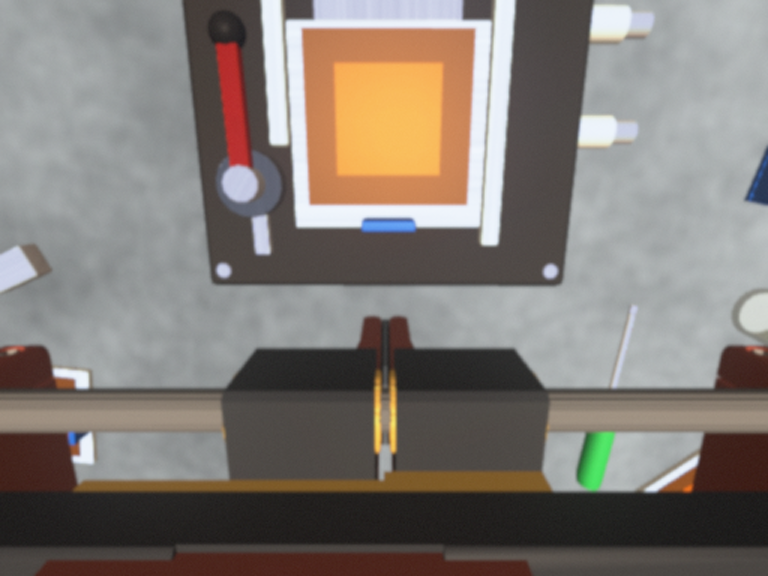

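The wrist view agrees with the predictions to about 2 mm: tab at (388,223), hub at (240,184), ball at (227,28). I'll descend behind the tab.

```bash
python3 -m crank '[[[0,0,3.5,0,0,0,-1],[0,0,3.5,0,0,0,-1],[0,0,3.5,0,0,0,-1],[0,0,3,0,0,0,-1],[0,0,1.8,0,0,0,-1],[0,0,0,0,0,0,-1]]]'; python3 -c "
from h import *
go(-.135,0,.083)"
```

```text
time_s: 2.38
tcp_pos: [0.4385, -0.0531, 0.0848]
ee_rot: [3.128, 0.251, 0.018]
ft_force: [-0.6, -0.4, -0.2]
finger_gap: 0.0003
t 2.38 now stage [-147.8   -8.4   84.8] d_cm [ 1.28 -0.85  0.19] rot [ 0.27 -0.64 -0.41] F stage [-0.6 -0.3 -0.2] gap 0.0
```

```bash
python3 -m crank '[[[0.6,-0.8,0.2,0.2,-0.6,-0.4,-1],[0.4,0,0,0,0,0,-1],[0.4,0,0,0,0,0,-1],[0.0,0,0,0,0,0,-1]]]'; python3 -c "
from h import *
go(-.135,0,.083)"
```

```text
time_s: 2.72
tcp_pos: [0.4527, -0.0451, 0.0863]
ee_rot: [3.129, 0.254, 0.005]
ft_force: [0.7, 0.0, 0.2]
finger_gap: 0.0006
t 2.72 now stage [-132.5   -3.    86.3] d_cm [-0.25 -0.3   0.33] rot [ 0.12 -0.18 -0.31] F stage [ 0.7 -0.1  0.2] gap 0.001
```

```bash
python3 -m crank '[[[0.3,-0.2,0.2,0,0,0,-1],[0.3,0,0.1,0,0,0,-1],[0.3,0,0,0,0,0,-1]]]'; python3 -c "
from h import *
go(-.135,0,.083)"
python3 -m crank '[[[0.3,0,0,0,0,0,-1],[0.3,0,0,0,0,0,-1],[0.3,0,0,0,0,0,-1]]]'; python3 -c "
from h import *
go(-.135,0,.083)"
```

```text
time_s: 2.97
tcp_pos: [0.4632, -0.0417, 0.0863]
ee_rot: [3.128, 0.255, 0.01]
ft_force: [-1.6, -1.2, -1.5]
finger_gap: 0.0007
t 2.97 now stage [-121.6   -1.3   86.3] d_cm [-1.34 -0.13  0.32] rot [ 0.22 -0.36 -0.29] F stage [-1.7 -0.9 -1.5] gap 0.001
time_s: 3.22
tcp_pos: [0.4721, -0.04, 0.0864]
ee_rot: [3.128, 0.255, 0.006]
ft_force: [-3.3, -0.6, 0.7]
finger_gap: 0.0002
t 3.22 now stage [-112.5   -1.1   86.4] d_cm [-2.26 -0.11  0.33] rot [ 0.21 -0.21 -0.26] F stage [-3.4 -0.   0.7] gap 0.0
```

```bash
python3 -m crank '[[[0.3,0,0,0,0,0,-1],[0.3,0,0,0,0,0,-1],[0.3,0,0,0,0,0,-1]]]'
python3 - <<'E'
from h import *
go(-.135,0,.083)
d=eyes.capture("top");cv2.imwrite("pics/t2.png",cv2.resize(d["color"][112:220,196:312,::-1],None,fx=5.5,fy=5.5,interpolation=cv2.INTER_CUBIC))
d=eyes.capture("wrist");cv2.imwrite("pics/w2.png",cv2.resize(d["color"][:,:,::-1],None,fx=1.5,fy=1.5,interpolation=cv2.INTER_CUBIC))
E
```

```text
time_s: 3.47
tcp_pos: [0.4815, -0.0384, 0.0864]
ee_rot: [3.128, 0.256, 0.004]
ft_force: [-2.8, -0.0, 0.5]
finger_gap: 0.0005
t 3.47 now stage [-103.    -1.1   86.4] d_cm [-3.2  -0.1   0.33] rot [ 0.2  -0.12 -0.26] F stage [-2.8  0.5  0.5] gap 0.001
```

View pics/w2.png

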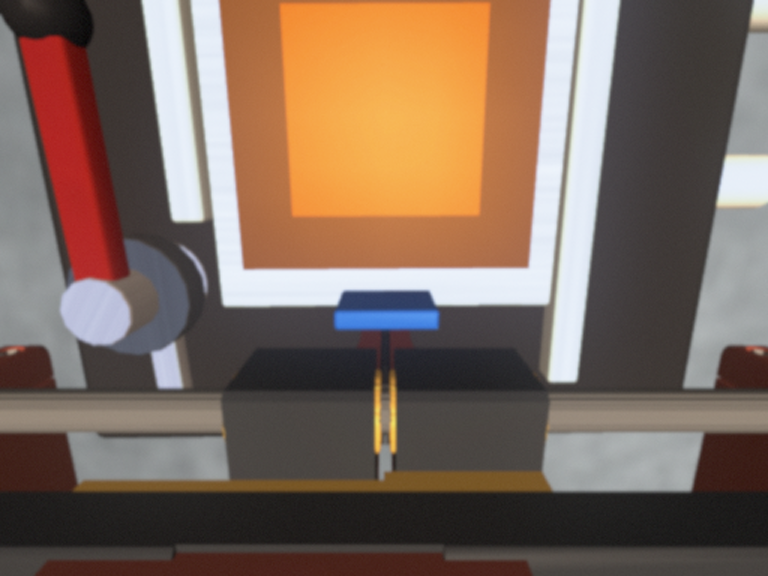

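The finger is centred on the tab (blue face at about (386,318)), and the carrier slides at about 3 N. I'll continue.

```bash
python3 -m crank '[[[0.3,0,0,0,0,0,-1],[0.3,0,0,0,0,0,-1],[0.3,0,0,0,0,0,-1]]]'; python3 -m crank '[[[0.2,0,0,0,0,0,-1],[0.2,0,0,0,0,0,-1]]]';  python3 -c "
from h import *
go(-.085,0,.083)"
python3 -m crank '[[[0.2,0,0,0,0,0,-1]]]' |grep -v rot;python3 -c "
from h import *
go(-.085,0,.083)"
```

```text
time_s: 3.82
tcp_pos: [0.491, -0.0368, 0.0865]
ee_rot: [3.128, 0.256, 0.005]
ft_force: [-2.8, -0.8, 0.8]
finger_gap: 0.0006
time_s: 3.98
tcp_pos: [0.4954, -0.0361, 0.0865]
ee_rot: [3.128, 0.256, 0.004]
ft_force: [-3.7, -0.0, 0.3]
finger_gap: 0.0004
t 3.98 now stage [-88.9  -1.2  86.5] d_cm [ 0.39 -0.12  0.35] rot [ 0.2  -0.13 -0.26] F stage [-3.6  0.6  0.3] gap 0.0
time_s: 4.07
tcp_pos: [0.4976, -0.0357, 0.0865]
ft_force: [-2.8, -1.1, 0.9]
finger_gap: 0.0006
t 4.07 now stage [-86.7  -1.2  86.5] d_cm [ 0.17 -0.12  0.35] rot [ 0.2  -0.12 -0.26] F stage [-2.9 -0.6  0.9] gap 0.001
```

```bash
for i in 1; do python3 -m crank '[[[0.15,0,0,0,0,0,-1]]]' | grep -E 'tcp|force'; python3 -m crank '[[[0.15,0,0,0,0,0,-1]]]' | grep -E 'tcp|force'; python3 -m crank '[[[0.1,0,0,0,0,0,-1]]]' | grep -E 'tcp|force'; python3 -m crank '[[[0.1,0,0,0,0,0,-1]]]' | grep -E 'tcp|force'; done; python3 -c "
from h import *
go(-.085,0,.083)"
```

```text
tcp_pos: [0.4992, -0.0355, 0.0865]
ft_force: [-2.9, 0.3, 0.9]
tcp_pos: [0.5002, -0.0353, 0.0865]
ft_force: [-11.5, -2.1, 5.6]
tcp_pos: [0.5002, -0.0354, 0.0865]
ft_force: [-9.8, -0.7, 5.5]
tcp_pos: [0.5003, -0.0354, 0.0865]
ft_force: [-8.0, -0.4, 3.8]
t 4.4 now stage [-83.9  -1.3  86.5] d_cm [-0.1  -0.13  0.35] rot [ 0.19  0.35 -0.27] F stage [-8.   0.9  3.8] gap 0.0
```

```bash
python3 -m crank '[[[0.2,0,0,0,0,0,-1],[0.2,0,0,0,0,0,-1]]]' | grep -E 'tcp|force'; python3 -m crank '[[[0.2,0,0,0,0,0,-1],[0.2,0,0,0,0,0,-1]]]' | grep -E 'tcp|force'
python3 - <<'E'
from h import *
go(-.085,0,.083)
s=eyes.capture("scene");cv2.imwrite("pics/s3.png",cv2.resize(s["color"][160:295,140:305,::-1],None,fx=4.4,fy=4.4,interpolation=cv2.INTER_CUBIC))
E
```

```text
tcp_pos: [0.5005, -0.0355, 0.0866]
ft_force: [-13.3, -0.5, 8.0]
tcp_pos: [0.5006, -0.0354, 0.0867]
ft_force: [-13.4, -1.7, 6.8]
t 4.73 now stage [-83.6  -1.4  86.7] d_cm [-0.13 -0.14  0.37] rot [ 0.14  1.57 -0.35] F stage [-13.5   0.6   6.8] gap 0.001
```

View pics/s3.png

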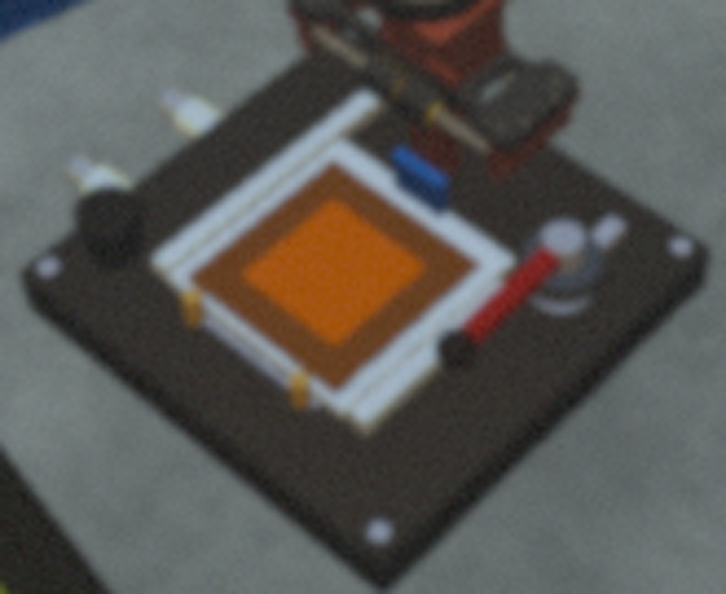

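The picture shows the front edge against both brass pins (191,300) and (300,388). The force rose to a firm 13 N, so the carrier is home. I'll back off and lift.

```bash
python3 -m crank '[[[-0.5,0,0,0,0,0,-1],[-1,0,0,0,0,0,-1],[-1,0,0,0,1.5,0,-1],[0,0,-3,0,0,0,-1],[0,0,-3,0,0,0,-1],[0,0,0,0,0,0,-1]]]';python3 -c "
from h import *
go(-.006,.074,.14)"
```

```text
time_s: 5.28
tcp_pos: [0.474, -0.0386, 0.144]
ee_rot: [3.131, 0.254, -0.004]
ft_force: [1.6, 0.3, 0.5]
finger_gap: 0.0005
t 5.28 now stage [-1.104e+02 -1.000e-01  1.440e+02] d_cm [10.4  -7.47  0.38] rot [-0.    0.13 -0.33] F stage [1.6 0.1 0.5] gap 0.0
```

```bash
python3 -m crank '[[[2.6,-1.9,0,0,0,0,-1],[2.6,-1.9,0,0,0,0,-1],[2.6,-1.9,0,0,0,0,-1],[2.4,-1.6,0,0,0,0,-1],[0,0,0,0,0,0,-1]]]';python3 - <<'E'
from h import *
go(-.006,.074,.087)
o=ctrl.observe();d=eyes.capture("wrist");cv2.imwrite("pics/w4.png",cv2.resize(d["color"][:,:,::-1],None,fx=1.5,fy=1.5,interpolation=cv2.INTER_CUBIC))
E
```

```text
time_s: 5.7
tcp_pos: [0.5698, 0.0524, 0.1459]
ee_rot: [3.131, 0.246, 0.02]
ft_force: [-0.5, 0.3, 0.5]
finger_gap: 0.0004
t 5.7 now stage [ -0.7  73.7 145.9] d_cm [-0.6  -0.04  5.88] rot [ 0.1  -0.71 -0.6 ] F stage [-0.4  0.3  0.5] gap 0.0
```

View pics/w4.png

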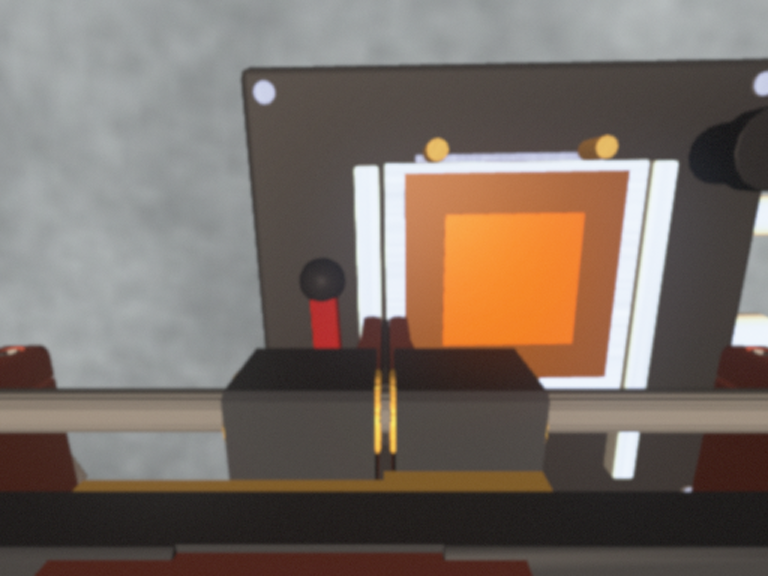

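```bash
python3 - <<'E'
from h import *
o=ctrl.observe();d=wcam(eyes.capture("wrist"),o["tcp_pos"],o["ee_rot"]);p=np.load("pose.npy")
for n,q,z in(("ball",(322,279),.08),("pinL",(437,149),.062),("pinR",(606,147),.062),("frontedge",(500,161),.05),("barL/ r",(338,325),.087)):
    print(n,inv(p,ray(d,np.array(q)/1.5,z))*1000)
go(-.006,.074,.087)
E
python3 -m crank '[[[-0.6,0,1.5,0,-0.7,-0.6,-1],[0,0,1.5,0,0,0,-1],[0,0,1.5,0,0,0,-1],[0,0,1.2,0,0,0,-1],[0,0,0,0,0,0,-1]]]';python3 -c "
from h import *
go(-.006,.076,.087)"
```

```text
ball [ 14.42510476 106.11778438  80.        ]
pinL [80.33738028 44.64274188 62.        ]
pinR [ 80.34335591 -44.97270663  62.        ]
frontedge [74.51704411  7.55042943 50.        ]
barL/ r [-8.69998376 97.8204779  87.        ]
t 5.8 now stage [ -3.3  71.6 146.2] d_cm [-0.33 -0.25  5.91] rot [ 0.18 -0.58 -0.66] F stage [ 0.2 -0.4  1.2] gap 0.001
time_s: 6.22
tcp_pos: [0.5606, 0.0451, 0.0883]
ee_rot: [3.126, 0.257, 0.005]
ft_force: [0.4, 0.3, -0.6]
finger_gap: 0.0005
t 6.22 now stage [-11.   68.   88.3] d_cm [ 0.5  -0.81  0.13] rot [ 0.3  -0.15 -0.19] F stage [ 0.4  0.2 -0.6] gap 0.001
```

The carrier's front edge reads at x = 74.5 mm, where home is 75, so it is home. The handle's ball is at (14,106), an angle of about 0.02 rad. I'll approach the handle from the carrier side.

```bash
python3 -m crank '[[[0.4,-0.5,0.1,0,0,0,-1],[0.1,-0.3,0,0,0,0,-1],[0,-0.2,0,0,0,0,-1]]]'|grep -E 'force';python3 -c "
from h import *
go(-.006,.076,.087)"
python3 -m crank '[[[0,-0.2,0,0,0,0,-1],[0,-0.2,0,0,0,0,-1]]]'|grep -E 'force';python3 -c "
from h import *
go(-.006,.076,.087)"
python3 -m crank '[[[0,-0.2,0,0,0,0,-1],[0,-0.2,0,0,0,0,-1]]]'|grep -E 'force';python3 -c "
from h import *
go(-.006,.076,.087)"
```

```text
ft_force: [-0.8, -0.5, 0.2]
t 6.47 now stage [-6.3 77.  88.2] d_cm [0.03 0.1  0.12] rot [ 0.32 -0.22 -0.35] F stage [-0.8 -0.4  0.2] gap 0.0
ft_force: [-0.5, 0.6, 0.7]
t 6.63 now stage [-5.4 81.5 89.9] d_cm [-0.06  0.55  0.29] rot [ 0.33 -0.37 -0.34] F stage [-0.4  0.7  0.7] gap 0.001
ft_force: [0.6, 0.5, 0.7]
t 6.8 now stage [-4.7 86.1 91.2] d_cm [-0.13  1.01  0.42] rot [ 0.35 -0.48 -0.31] F stage [0.7 0.4 0.7] gap 0.0
```

```bash
python3 -m crank '[[[0,-0.2,0.4,0,0,0,-1],[-0.1,-0.1,0.2,0,0,0,-1]]]'|grep -E 'force';python3 -c "
from h import *
go(-.006,.076,.087)"
python3 -m crank '[[[0,-0.2,0.1,0,0,0,-1]]]'|grep -E 'force';python3 -c "
from h import *
go(-.006,.076,.087)"
python3 -m crank '[[[0,-0.2,0,0,0,0,-1]]]'|grep -E 'force';python3 -c "
from h import *
go(-.006,.076,.087)"
```

```text
ft_force: [2.2, -5.3, 2.8]
t 6.97 now stage [-4.7 89.1 86.3] d_cm [-0.13  1.32 -0.06] rot [ 0.43 -0.66 -0.29] F stage [ 1.3 -5.6  2.8] gap 0.0
ft_force: [-0.5, -6.3, 5.3]
t 7.05 now stage [-4.4 89.8 85.9] d_cm [-0.15  1.38 -0.09] rot [ 0.61 -0.72 -0.33] F stage [-1.6 -6.1  5.3] gap 0.001
ft_force: [0.0, -7.0, -1.1]
t 7.13 now stage [-4.4 90.2 86.1] d_cm [-0.15  1.42 -0.07] rot [ 0.81 -0.74 -0.37] F stage [-1.1 -6.9 -1.1] gap 0.001
```

```bash
cat >> h.py <<'E'
def cam():
    p=np.load("pose.npy");o=ctrl.observe();q=inv(p,o["tcp_pos"])-np.array([-.083,.104,0]);Rm=R.from_rotvec(o["ee_rot"]).as_matrix()
    yaw=np.degrees(np.arctan2(Rm[1,0],Rm[0,0])-p[2]);rho=np.hypot(*q[:2]);F=R.from_euler('z',-p[2]).apply(o["ft_force"])
    # handle angle if finger half is 9 mm + 7 mm bar: 
    th=np.degrees(np.arctan2(q[1],q[0])+np.arcsin(.0155/rho));c,s=np.cos(np.radians(th)),np.sin(np.radians(th))
    print("t %.2f handle %.1f toolyaw %.1f r %.1f z %.1f Ftan %.1f Frad %.1f Fz %.1f tilt %s"%(o["time_s"],th,yaw,rho*1000,q[2]*1000,-s*F[0]+c*F[1],c*F[0]+s*F[1],F[2],np.round(np.degrees(Rm[:2,2]),1)))
E
python3 -c "
from h import *
cam()"
python3 -m crank '[[[-0.1,-0.3,0,0,0,-2,-1],[0,-0.35,0,0,0,-2,-1]]]'|grep -E 'force';python3 -c "
from h import *
cam()"
python3 -m crank '[[[0,-0.35,0,0,0,-2,-1],[0,-0.35,0,0,0,-2,-1]]]'|grep -E 'force';python3 -c "
from h import *
cam()"
```

```text
t 7.13 handle 1.2 toolyaw -0.4 r 79.8 z 86.1 Ftan -6.9 Frad -1.3 Fz -1.1 tilt [ 0.9 -0.7]
ft_force: [2.4, -5.5, -0.8]
t 7.30 handle 3.2 toolyaw 3.6 r 79.7 z 86.2 Ftan -5.9 Frad 1.2 Fz -0.8 tilt [ 1.2 -1.1]
ft_force: [3.0, -5.8, -0.1]
t 7.47 handle 5.7 toolyaw 7.6 r 79.8 z 86.3 Ftan -6.4 Frad 1.4 Fz -0.1 tilt [ 1.4 -1.4]
```

```bash
cat >> h.py <<'E'
_c=cam
def cam():
    _c();o=ctrl.observe();Rm=R.from_rotvec(o["ee_rot"]).as_matrix();v=np.cross(Rm[:,2],[0,0,-1]);print("  tiltfix tool deg",np.round(np.degrees(Rm.T@v),1))
E
python3 -m crank '[[[0,-0.5,0,0,0,-2.5,-1],[0,-0.5,0,0,0,-2.5,-1],[0,-0.5,0,0,0,-2.5,-1]]]'|grep -E 'force';python3 -c "
from h import *
cam()"
python3 -m crank '[[[0,-0.5,0,0,0,-2.5,-1],[0,-0.5,0,0,0,-2.5,-1],[0,-0.5,0,0,0,-2.5,-1]]]'|grep -E 'force';python3 -c "
from h import *
cam()"
```

```text
ft_force: [5.7, -5.3, -1.1]
t 7.72 handle 12.9 toolyaw 15.2 r 79.7 z 86.4 Ftan -7.1 Frad 3.3 Fz -1.1 tilt [ 2.  -1.9]
  tiltfix tool deg [ 2.5 -1.  -0. ]
ft_force: [6.3, -3.9, -0.9]
t 7.97 handle 20.3 toolyaw 22.9 r 79.6 z 86.6 Ftan -6.6 Frad 3.5 Fz -0.9 tilt [ 2.6 -2.3]
  tiltfix tool deg [ 3.3 -1.   0. ]
```

```bash
python3 -m crank '[[[0,-0.5,0,1.2,-0.3,-2,-1],[0,-0.5,0,1.2,-0.3,-2,-1],[0,-0.5,0,1.2,-0.3,-2,-1]]]'|grep -E 'force';python3 -c "
from h import *
cam()"
python3 -m crank '[[[0,-0.5,0,0.6,-0.3,-2.3,-1],[0,-0.5,0,0.6,0,-2.3,-1],[0,-0.5,0,0.6,0,-2.3,-1]]]'|grep -E 'force';python3 -c "
from h import *
cam()"
```

```text
ft_force: [8.3, -5.1, -3.9]
t 8.22 handle 28.2 toolyaw 29.1 r 79.2 z 86.2 Ftan -9.1 Frad 3.4 Fz -3.9 tilt [ 0.4 -0.1]
  tiltfix tool deg [ 0.4 -0.2  0. ]
ft_force: [8.2, -3.7, -3.5]
t 8.47 handle 34.6 toolyaw 36.1 r 79.0 z 86.0 Ftan -8.4 Frad 3.3 Fz -3.5 tilt [-0.3  0.7]
  tiltfix tool deg [-0.7 -0.3  0. ]
```

```bash
python3 -m crank '[[[0,-0.5,0,0,0,-2.3,-1],[0,-0.5,0,0.2,0,-2.3,-1],[0,-0.5,0,0.2,0,-2.3,-1]]]'|grep -E 'force';python3 -c "
from h import *
cam()"
python3 -m crank '[[[0,-0.5,0,0.2,0,-2.3,-1],[0,-0.5,0,0.2,0,-2.3,-1],[0,-0.5,0,0.2,0,-2.3,-1]]]'|grep -E 'force';python3 -c "
from h import *
cam()"
python3 -m crank '[[[0,-0.5,0,0.2,0,-2.3,-1],[0,-0.5,0,0.2,0,-2.3,-1]]]'|grep -E 'force';python3 -c "
from h import *
cam()"
```

```text
ft_force: [8.8, -3.2, -2.7]
t 8.72 handle 41.2 toolyaw 43.2 r 78.9 z 86.1 Ftan -8.8 Frad 3.1 Fz -2.7 tilt [0.2 0.7]
  tiltfix tool deg [-0.3 -0.7 -0. ]
ft_force: [9.5, -1.0, -4.4]
t 8.97 handle 48.4 toolyaw 50.3 r 78.5 z 86.2 Ftan -8.6 Frad 4.2 Fz -4.4 tilt [0.5 0.9]
  tiltfix tool deg [ 0. -1. -0.]
ft_force: [8.5, -0.9, -3.6]
t 9.13 handle 53.1 toolyaw 55.0 r 78.3 z 86.2 Ftan -8.0 Frad 3.1 Fz -3.6 tilt [0.8 1. ]
  tiltfix tool deg [ 0.3 -1.2  0. ]
```

```bash
python3 -m crank '[[[0,-0.5,0,0.2,-0.4,-2.3,-1],[0,-0.5,0,0.2,-0.4,-2,-1],[0,-0.45,0,0.2,-0.4,-2,-1]]]'|grep -E 'force';python3 -c "
from h import *
cam()"
python3 -m crank '[[[0,-0.4,0,0.2,0,-1.8,-1],[0,-0.3,0,0.2,0,-1.2,-1]]]'|grep -E 'force';python3 -c "
from h import *
cam()"
python3 -m crank '[[[0,-0.28,0,0.2,0,-1,-1],[0,-0.28,0,0.2,0,-1,-1]]]'|grep -E 'force';python3 -c "
from h import *
cam()"
```

```text
ft_force: [9.8, -0.6, -4.5]
t 9.38 handle 59.8 toolyaw 61.5 r 78.0 z 86.3 Ftan -9.4 Frad 2.9 Fz -4.5 tilt [0.7 0.1]
  tiltfix tool deg [ 0.6 -0.3 -0. ]
ft_force: [7.9, -1.6, -3.1]
t 9.55 handle 62.5 toolyaw 64.7 r 78.0 z 86.4 Ftan -8.0 Frad 0.9 Fz -3.1 tilt [0.9 0.2]
  tiltfix tool deg [ 0.8 -0.4  0. ]
ft_force: [8.4, -0.2, -3.8]
t 9.72 handle 64.2 toolyaw 66.8 r 78.0 z 86.4 Ftan -8.2 Frad 2.1 Fz -3.8 tilt [1.  0.2]
  tiltfix tool deg [ 1.  -0.5 -0. ]
```

```bash
python3 -m crank '[[[0,-0.3,0,0.5,0,-0.7,-1],[0,-0.3,0,0.5,0,-0.7,-1],[0,-0.3,0,0.2,0,-0.7,-1]]]'|grep -E 'force';python3 -c "
from h import *
cam()"
python3 -m crank '[[[0,-0.3,0,0.2,0,-0.7,-1],[0,-0.3,0,0.2,0,-0.7,-1]]]'|grep -E 'force';python3 -c "
from h import *
cam()"
python3 -m crank '[[[0,-0.28,0,0.2,0,-0.7,-1],[0,-0.28,0,0.2,0,-0.7,-1]]]'|grep -E 'force';python3 -c "
from h import *
cam()"
```

```text
ft_force: [9.7, -0.1, -2.7]
t 9.97 handle 67.1 toolyaw 68.9 r 77.8 z 86.3 Ftan -9.5 Frad 2.2 Fz -2.7 tilt [0.7 0.5]
  tiltfix tool deg [ 0.6 -0.6  0. ]
ft_force: [10.8, -0.9, -4.3]
t 10.13 handle 68.6 toolyaw 70.3 r 77.7 z 86.3 Ftan -10.8 Frad 1.3 Fz -4.3 tilt [0.9 0.6]
  tiltfix tool deg [ 0.8 -0.7  0. ]
ft_force: [9.1, 0.0, -3.4]
t 10.30 handle 70.0 toolyaw 71.7 r 77.7 z 86.4 Ftan -8.9 Frad 1.7 Fz -3.4 tilt [1.1 0.6]
  tiltfix tool deg [ 1.  -0.8  0. ]
```

```bash
python3 -m crank '[[[0,-0.28,0,0.5,0,-0.7,-1],[0,-0.28,0,0.5,0,-0.7,-1]]]'|grep -E 'force';python3 -c "
from h import *
cam()"
python3 -m crank '[[[0,-0.28,0,0.2,0,-0.7,-1],[0,-0.28,0,0.2,0,-0.7,-1]]]'|grep -E 'force';python3 -c "
from h import *
cam()"
python3 -m crank '[[[0,-0.28,0,0.2,0,-0.7,-1],[0,-0.28,0,0.2,0,-0.7,-1]]]'|grep -E 'force';python3 -c "
from h import *
cam()"
```

```text
ft_force: [10.0, 0.0, -4.1]
t 10.47 handle 71.4 toolyaw 73.1 r 77.7 z 86.4 Ftan -9.8 Frad 1.6 Fz -4.1 tilt [0.7 0.8]
  tiltfix tool deg [ 0.6 -0.9 -0. ]
ft_force: [9.7, 0.7, -3.9]
t 10.63 handle 72.7 toolyaw 74.6 r 77.6 z 86.4 Ftan -9.5 Frad 2.0 Fz -3.9 tilt [0.9 0.9]
  tiltfix tool deg [ 0.8 -1.  -0. ]
ft_force: [8.6, -0.0, -4.3]
t 10.80 handle 74.1 toolyaw 76.0 r 77.6 z 86.4 Ftan -8.5 Frad 0.9 Fz -4.3 tilt [1.1 0.9]
  tiltfix tool deg [ 1. -1.  0.]
```

```bash
python3 -m crank '[[[0,-0.28,0,0.5,-0.4,-0.7,-1],[0,-0.28,0,0.5,-0.4,-0.7,-1]]]'|grep -E 'force';python3 -c "
from h import *
cam()"
python3 -m crank '[[[0,-0.28,0,0.2,0,-0.7,-1],[0,-0.28,0,0.2,0,-0.7,-1]]]'|grep -E 'force';python3 -c "
from h import *
cam()"
python3 -m crank '[[[0,-0.28,0,0.2,0,-0.7,-1]]]'|grep -E 'force';python3 -c "
from h import *
cam()"
```

```text
ft_force: [9.3, 1.5, -4.5]
t 10.97 handle 75.5 toolyaw 77.4 r 77.5 z 86.3 Ftan -9.2 Frad 2.3 Fz -4.5 tilt [0.6 0.3]
  tiltfix tool deg [ 0.6 -0.3  0. ]
ft_force: [9.2, 1.3, -4.8]
t 11.13 handle 76.9 toolyaw 78.8 r 77.5 z 86.4 Ftan -9.1 Frad 1.9 Fz -4.8 tilt [0.8 0.3]
  tiltfix tool deg [ 0.8 -0.4  0. ]
ft_force: [8.1, 1.0, -4.8]
t 11.22 handle 77.6 toolyaw 79.5 r 77.5 z 86.4 Ftan -8.0 Frad 1.4 Fz -4.8 tilt [0.9 0.4]
  tiltfix tool deg [ 0.9 -0.4  0. ]
```

```bash
python3 -m crank '[[[0,-0.25,0,0.2,0,-0.7,-1]]]'|grep -E 'force';python3 -c "
from h import *
cam()"
python3 -m crank '[[[0,-0.25,0,0.2,0,-0.7,-1]]]'|grep -E 'force';python3 -c "
from h import *
cam()"
```

```text
ft_force: [9.0, 0.6, -3.3]
t 11.30 handle 78.1 toolyaw 80.2 r 77.5 z 86.4 Ftan -9.0 Frad 0.9 Fz -3.3 tilt [1.  0.4]
  tiltfix tool deg [ 1.  -0.4 -0. ]
ft_force: [8.2, -0.0, -3.9]
t 11.38 handle 78.6 toolyaw 81.0 r 77.6 z 86.4 Ftan -8.2 Frad 0.2 Fz -3.9 tilt [1.  0.4]
  tiltfix tool deg [ 1.  -0.4  0. ]
```

```bash
python3 -m crank '[[[0,-0.28,0,0.5,0,-0.3,-1],[0,-0.28,0,0.4,0,-0.3,-1]]]'|grep -E 'force';python3 -c "
from h import *
cam()"
python3 -m crank '[[[0,-0.28,0,0.2,0,-0.6,-1]]]'|grep -E 'force';python3 -c "
from h import *
cam()"
python3 -m crank '[[[0,-0.28,0,0.2,0,-0.6,-1]]]'|grep -E 'force';python3 -c "
from h import *
cam()"
```

```text
ft_force: [9.2, 0.9, -4.5]
t 11.55 handle 80.1 toolyaw 81.6 r 77.4 z 86.4 Ftan -9.2 Frad 0.9 Fz -4.5 tilt [0.7 0.5]
  tiltfix tool deg [ 0.7 -0.5  0. ]
ft_force: [9.4, 0.6, -3.7]
t 11.63 handle 80.7 toolyaw 82.2 r 77.4 z 86.4 Ftan -9.4 Frad 0.5 Fz -3.7 tilt [0.8 0.5]
  tiltfix tool deg [ 0.8 -0.5 -0. ]
ft_force: [9.6, 0.6, -3.9]
t 11.72 handle 81.3 toolyaw 82.8 r 77.3 z 86.4 Ftan -9.7 Frad 0.4 Fz -3.9 tilt [0.9 0.6]
  tiltfix tool deg [ 1.  -0.5  0. ]
```

```bash
python3 -m crank '[[[0,-0.28,0,0.2,0,-0.6,-1]]]'|grep -E 'force';python3 -c "
from h import *
cam()"
python3 -m crank '[[[0,-0.28,0,0.2,0,-0.6,-1]]]'|grep -E 'force';python3 -c "
from h import *
cam()"
```

```text
ft_force: [9.9, 1.2, -4.9]
t 11.80 handle 81.9 toolyaw 83.4 r 77.3 z 86.5 Ftan -9.9 Frad 0.9 Fz -4.9 tilt [1.  0.6]
  tiltfix tool deg [ 1.1 -0.6 -0. ]
ft_force: [10.8, 0.7, -4.3]
t 11.88 handle 82.5 toolyaw 84.0 r 77.3 z 86.5 Ftan -10.8 Frad 0.3 Fz -4.3 tilt [1.2 0.7]
  tiltfix tool deg [ 1.2 -0.6 -0. ]
```

```bash
python3 -m crank '[[[0,-0.28,0,0.5,0,-0.6,-1]]]'|grep -E 'force';python3 -c "
from h import *
cam()"
python3 -m crank '[[[0,-0.28,0,0.4,0,-0.6,-1]]]'|grep -E 'force';python3 -c "
from h import *
cam()"
python3 -m crank '[[[0,-0.28,0,0.4,0,-0.6,-1]]]'|grep -E 'force';python3 -c "
from h import *
cam()"
```

```text
ft_force: [9.9, 0.6, -4.4]
t 11.97 handle 83.2 toolyaw 84.6 r 77.3 z 86.4 Ftan -9.9 Frad 0.2 Fz -4.4 tilt [1.  0.7]
  tiltfix tool deg [ 1.  -0.6 -0. ]
ft_force: [9.8, 0.7, -4.8]
t 12.05 handle 83.8 toolyaw 85.3 r 77.2 z 86.4 Ftan -9.8 Frad 0.1 Fz -4.8 tilt [0.9 0.7]
  tiltfix tool deg [ 0.9 -0.6  0. ]
ft_force: [9.7, 1.8, -4.3]
t 12.13 handle 84.4 toolyaw 85.9 r 77.2 z 86.4 Ftan -9.8 Frad 1.2 Fz -4.3 tilt [0.8 0.7]
  tiltfix tool deg [ 0.9 -0.7 -0. ]
```

```bash
python3 -m crank '[[[0,-0.28,0,0.3,0,-0.6,-1]]]'|grep -E 'force';python3 -c "
from h import *
cam()"
python3 -m crank '[[[0,-0.28,0,0.2,0,-0.6,-1]]]'|grep -E 'force';python3 -c "
from h import *
cam()"
```

```text
ft_force: [9.6, 1.6, -4.6]
t 12.22 handle 85.0 toolyaw 86.5 r 77.2 z 86.4 Ftan -9.7 Frad 0.9 Fz -4.6 tilt [0.8 0.8]
  tiltfix tool deg [ 0.9 -0.7  0. ]
ft_force: [9.8, 2.0, -4.1]
t 12.30 handle 85.6 toolyaw 87.1 r 77.2 z 86.4 Ftan -9.9 Frad 1.1 Fz -4.1 tilt [0.9 0.8]
  tiltfix tool deg [ 1.  -0.7 -0. ]
```

```bash
python3 -m crank '[[[0,-0.28,0,0.5,-0.4,-0.6,-1]]]'|grep -E 'force';python3 -c "
from h import *
cam()"
python3 -m crank '[[[0,-0.28,0,0.4,-0.3,-0.6,-1]]]'|grep -E 'force';python3 -c "
from h import *
cam()"
python3 -m crank '[[[0,-0.28,0,0.3,0,-0.6,-1]]]'|grep -E 'force';python3 -c "
from h import *
cam()"
```

```text
ft_force: [9.6, 2.0, -3.9]
t 12.38 handle 86.2 toolyaw 87.7 r 77.2 z 86.4 Ftan -9.8 Frad 1.1 Fz -3.9 tilt [0.8 0.4]
  tiltfix tool deg [ 0.8 -0.3  0. ]
ft_force: [10.1, 2.7, -3.8]
t 12.47 handle 86.8 toolyaw 88.3 r 77.2 z 86.4 Ftan -10.3 Frad 1.6 Fz -3.8 tilt [0.7 0.1]
  tiltfix tool deg [ 0.7 -0.   0. ]
ft_force: [10.2, 1.7, -4.1]
t 12.55 handle 87.4 toolyaw 89.0 r 77.2 z 86.4 Ftan -10.4 Frad 0.4 Fz -4.1 tilt [0.7 0.1]
  tiltfix tool deg [ 0.7 -0.  -0. ]
```

```bash
python3 -m crank '[[[0,-0.28,0,0.3,0,-0.6,-1]]]'|grep -E 'force';python3 -c "
from h import *
cam()"
python3 -m crank '[[[0,-0.28,0,0.2,0,-0.6,-1]]]'|grep -E 'force';python3 -c "
from h import *
cam()"
```

```text
ft_force: [10.0, 1.5, -4.8]
t 12.63 handle 87.9 toolyaw 89.6 r 77.2 z 86.4 Ftan -10.1 Frad 0.1 Fz -4.8 tilt [0.8 0.2]
  tiltfix tool deg [ 0.8 -0.  -0. ]
ft_force: [10.7, 1.6, -5.2]
t 12.72 handle 88.4 toolyaw 90.2 r 77.2 z 86.4 Ftan -10.8 Frad 0.1 Fz -5.2 tilt [0.9 0.2]
  tiltfix tool deg [ 0.9 -0.1  0. ]
```

```bash
python3 -m crank '[[[0,-0.28,0,0.3,0,-0.3,-1]]]'|grep -E 'force';python3 -c "
from h import *
cam()"
python3 -m crank '[[[0,-0.28,0,0.3,0,-0.3,-1]]]'|grep -E 'force';python3 -c "
from h import *
cam()"
python3 -m crank '[[[0,-0.28,0,0.3,0,-0.3,-1]]]'|grep -E 'force';python3 -c "
from h import *
cam()"
```

```text
ft_force: [11.0, 1.8, -5.4]
t 12.80 handle 88.9 toolyaw 90.5 r 77.1 z 86.4 Ftan -11.1 Frad 0.2 Fz -5.4 tilt [0.9 0.2]
  tiltfix tool deg [ 1.  -0.1  0. ]
ft_force: [10.6, 2.3, -5.6]
t 12.88 handle 89.3 toolyaw 90.9 r 77.1 z 86.4 Ftan -10.9 Frad 0.6 Fz -5.6 tilt [1.  0.3]
  tiltfix tool deg [ 1.  -0.1 -0. ]
ft_force: [12.1, 2.9, -5.9]
t 12.97 handle 89.6 toolyaw 91.2 r 77.1 z 86.5 Ftan -12.4 Frad 0.9 Fz -5.9 tilt [1.1 0.3]
  tiltfix tool deg [ 1.1 -0.1  0. ]
```

Run:
```python
from h import *
s=eyes.capture("scene");cv2.imwrite("pics/s5.png",cv2.resize(s["color"][160:295,140:305,::-1],None,fx=4.4,fy=4.4,interpolation=cv2.INTER_CUBIC))
cam()
```

```text
t 13.02 handle 89.6 toolyaw 91.2 r 77.1 z 86.5 Ftan -11.6 Frad 0.5 Fz -6.8 tilt [1.1 0.3]
  tiltfix tool deg [ 1.1 -0.1  0. ]
```

View pics/s5.png

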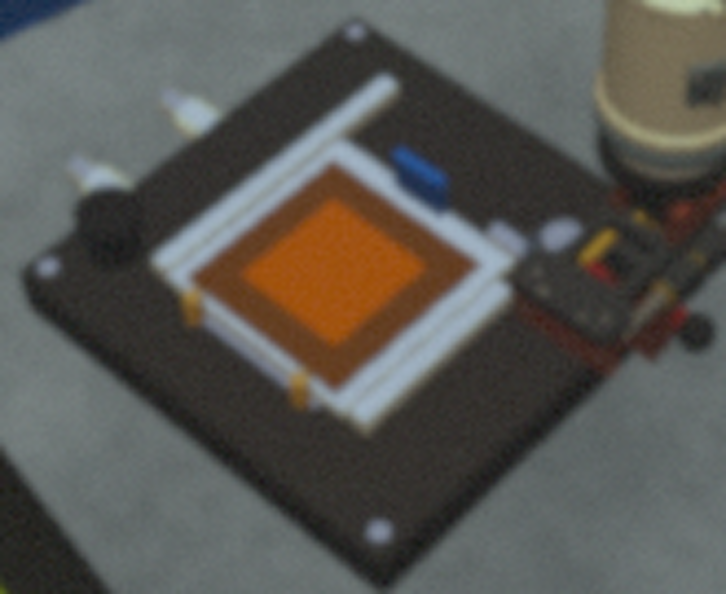

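```bash
python3 -m crank '[[[0,-0.28,0,0.6,0,0,-1]]]'|grep -E 'force';python3 -c "
from h import *
cam()"
python3 -m crank '[[[0,-0.28,0,0.3,0,0,-1]]]'|grep -E 'force';python3 -c "
from h import *
cam()"
python3 -m crank '[[[0,-0.28,0,0.3,0,0,-1]]]'|grep -E 'force';python3 -c "
from h import *
cam()"
```

```text
ft_force: [12.8, 1.7, -6.4]
t 13.10 handle 89.8 toolyaw 91.2 r 77.1 z 86.5 Ftan -12.9 Frad -0.4 Fz -6.4 tilt [0.9 0.3]
  tiltfix tool deg [ 0.9 -0.1  0. ]
ft_force: [13.2, 2.9, -6.8]
t 13.18 handle 89.9 toolyaw 91.2 r 77.0 z 86.4 Ftan -13.5 Frad 0.6 Fz -6.8 tilt [1.  0.3]
  tiltfix tool deg [ 1.  -0.1 -0. ]
ft_force: [13.9, 3.1, -6.3]
t 13.27 handle 90.0 toolyaw 91.2 r 77.0 z 86.5 Ftan -14.2 Frad 0.8 Fz -6.3 tilt [1.1 0.3]
  tiltfix tool deg [ 1.1 -0.1 -0. ]
```

```bash
python3 -m crank '[[[0,-0.3,0,0.5,0,0,-1],[0,-0.3,0,0.3,0,0,-1]]]'|grep -E 'force';python3 -c "
from h import *
cam()"
python3 -m crank '[[[0,-0.31,0,0.3,0,0,-1],[0,-0.31,0,0.3,0,0,-1]]]'|grep -E 'force';python3 -c "
from h import *
cam()"
```

```text
ft_force: [13.9, 1.2, -6.8]
t 13.43 handle 90.2 toolyaw 91.2 r 77.0 z 86.5 Ftan -13.9 Frad -1.2 Fz -6.8 tilt [1.1 0.4]
  tiltfix tool deg [ 1.2 -0.2 -0. ]
ft_force: [15.0, 2.7, -7.5]
t 13.60 handle 90.4 toolyaw 91.1 r 77.0 z 86.6 Ftan -15.2 Frad 0.1 Fz -7.5 tilt [1.5 0.5]
  tiltfix tool deg [ 1.5 -0.2 -0. ]
```

```bash
python3 -m crank '[[[0,-0.32,0,0.5,0,0,-1],[0,-0.32,0,0.5,0,0,-1],[0,-0.32,0,0.4,0,0,-1]]]'|grep -E 'force';python3 -c "
from h import *
cam()"
python3 -m crank '[[[0,-0.32,0,0.4,0,0,-1],[0,-0.32,0,0.4,0,0,-1],[0,-0.32,0,0.4,0,0,-1]]]'|grep -E 'force';python3 -c "
from h import *
cam()"
```

```text
ft_force: [15.0, 2.5, -7.1]
t 13.85 handle 90.7 toolyaw 91.1 r 76.9 z 86.6 Ftan -15.2 Frad -0.2 Fz -7.1 tilt [1.5 0.5]
  tiltfix tool deg [ 1.5 -0.2  0. ]
ft_force: [16.0, 2.3, -8.0]
t 14.10 handle 90.8 toolyaw 91.1 r 76.9 z 86.6 Ftan -16.2 Frad -0.6 Fz -8.0 tilt [1.7 0.6]
  tiltfix tool deg [ 1.8 -0.2  0. ]
```

```bash
python3 -m crank '[[[0,-0.32,0,0.4,0,0,-1],[0,-0.32,0,0.3,0,0,-1],[0,-0.32,0,0.3,0,0,-1],[0,-0.32,0,0.3,0,0,-1]]]'|grep -E 'force';python3 -c "
from h import *
cam()"
python3 -m crank '[[[0,-0.32,0,0.3,0,0,-1],[0,-0.32,0,0.3,0,0,-1],[0,-0.32,0,0.3,0,0,-1],[0,-0.32,0,0.3,0,0,-1]]]'|grep -E 'force';python3 -c "
from h import *
cam()"
python3 -m crank '[[[0,-0.31,0,0.3,0,0,-1],[0,-0.31,0,0.3,0,0,-1],[0,-0.31,0,0.3,0,0,-1],[0,-0.31,0,0.3,0,0,-1]]]'|grep -E 'force';python3 -c "
from h import *
cam()"
```

```text
ft_force: [15.5, 2.4, -8.0]
t 14.43 handle 90.8 toolyaw 91.1 r 76.9 z 86.8 Ftan -15.7 Frad -0.4 Fz -8.0 tilt [2.4 0.7]
  tiltfix tool deg [ 2.5 -0.3 -0. ]
ft_force: [16.2, 2.7, -7.6]
t 14.77 handle 90.9 toolyaw 91.1 r 76.8 z 86.9 Ftan -16.4 Frad -0.3 Fz -7.6 tilt [3.1 0.9]
  tiltfix tool deg [ 3.3 -0.3  0. ]
ft_force: [15.1, 3.0, -7.4]
t 15.10 handle 90.9 toolyaw 91.0 r 76.9 z 87.0 Ftan -15.4 Frad 0.2 Fz -7.4 tilt [3.9 1.1]
  tiltfix tool deg [ 4.  -0.4 -0. ]
```

Held at 15–16 N for over a second with no further movement, so the handle is at the stop. I'll back off.

```bash
python3 -m crank '[[[0,0.6,0,0,0,0,-1],[0,1,0,0,0,0,-1],[0,0.6,0,1,0,0,-1],[0,0,-2.5,2,0,0,-1],[0,0,-3.5,0,0,0,-1],[0,0,-3.5,0,0,0,-1],[0,0,-3.5,0,0,0,-1],[2,2,-1,0,0,0,-1],[3.5,1,0,0,0,0,-1],[3.5,1,0,0,0,0,-1],[3.5,1,0,0,0,0,-1],[0,0,0,0,0,0,-1]]]'
python3 - <<'E'
from h import *
cam()
for n,(a,b,c,d),k in(("scene",(160,295,140,305),4.4),("top",(112,220,196,312),5.5)):
    s=eyes.capture(n);cv2.imwrite(f"pics/{n}6.png",cv2.resize(s["color"][a:b,c:d,::-1],None,fx=k,fy=k,interpolation=cv2.INTER_CUBIC))
    cv2.imwrite(f"pics/{n}6full.png",s["color"][:,:,::-1])
E
```

```text
time_s: 16.1
tcp_pos: [0.5311, 0.2845, 0.2319]
ee_rot: [-2.012, -2.409, -0.018]
ft_force: [0.4, -0.4, -0.1]
finger_gap: 0.0005
t 16.10 handle 72.0 toolyaw 90.7 r 221.0 z 231.9 Ftan -0.4 Frad -0.3 Fz -0.1 tilt [0.3 0.6]
  tiltfix tool deg [ 0.4 -0.5 -0. ]
```

View pics/scene6.png

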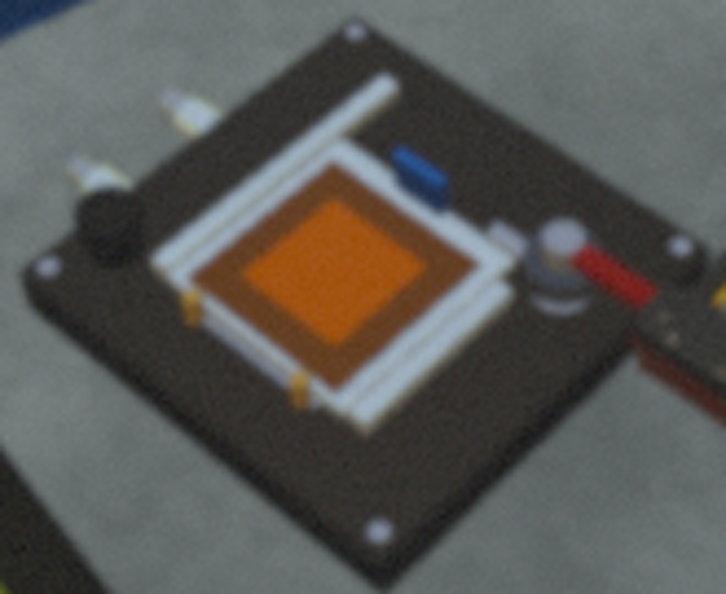

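View pics/top6.png

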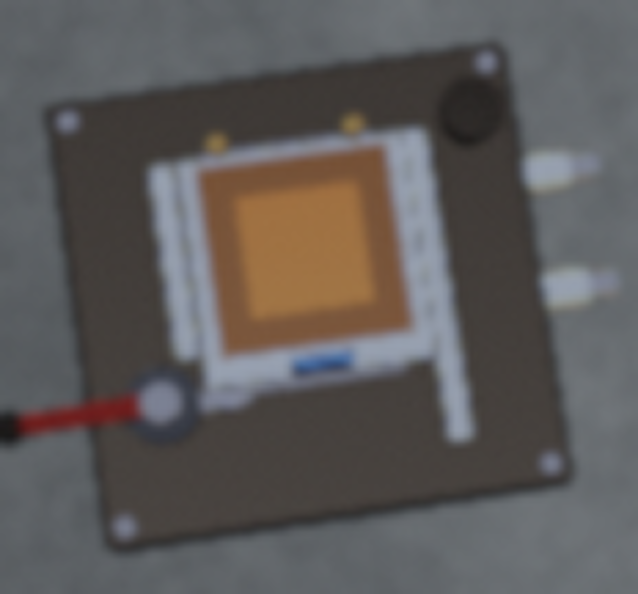

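View pics/scene6full.png

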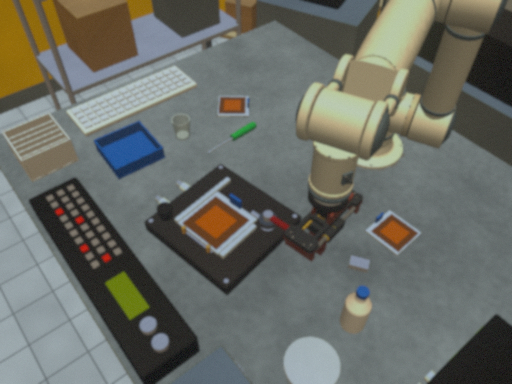

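Run:
```python
from h import *
t=eyes.capture("top");p=np.load("pose.npy")
ct=lambda u,v:((u+.5)/5.5-.5+196,(v+.5)/5.5-.5+112)
h=inv(p,ray(t,ct(160,402),.088));b=inv(p,ray(t,ct(8,428),.08));print(h,b,np.degrees(np.arctan2(b[1]-.104,b[0]+.083)))
print("tab",inv(p,ray(t,ct(323,361),.082)))
import cv2
a=cv2.imread("pics/top0.png").astype(int);c=cv2.imread("pics/top6full.png").astype(int)
m=(np.abs(a-c).max(2)>40).astype(np.uint8);n,l,s,_=cv2.connectedComponentsWithStats(m);print([r.tolist() for r in s[1:] if r[4]>8])
```

```text
[-0.08310983  0.10295297  0.088     ] [-0.084948    0.20028032  0.08      ] 91.15908562826348
tab [-0.07120021 -0.00245701  0.082     ]
[[129, 112, 9, 11, 73], [120, 114, 36, 51, 650], [93, 117, 36, 42, 717], [84, 130, 18, 33, 217], [228, 135, 42, 20, 477], [154, 148, 5, 10, 23], [131, 154, 34, 26, 352], [125, 156, 11, 4, 19], [103, 162, 6, 6, 14], [220, 162, 6, 19, 45], [234, 168, 43, 27, 749], [106, 172, 17, 25, 190], [143, 176, 17, 14, 125], [119, 184, 94, 156, 5837], [194, 186, 20, 7, 76], [170, 188, 10, 21, 42], [225, 192, 5, 10, 41], [124, 195, 3, 5, 12], [126, 202, 9, 12, 66], [216, 266, 30, 8, 101], [237, 271, 13, 9, 74], [211, 275, 15, 17, 130], [216, 277, 47, 17, 331], [410, 283, 102, 77, 2429], [245, 288, 20, 15, 137], [446, 288, 5, 3, 12], [508, 290, 4, 12, 30], [214, 295, 14, 10, 73], [211, 303, 92, 81, 3807], [450, 302, 29, 9, 186], [301, 307, 144, 75, 6143], [405, 308, 4, 3, 9], [266, 310, 5, 12, 30], [445, 312, 15, 10, 99], [483, 312, 7, 21, 72], [343, 321, 12, 3, 12], [291, 324, 50, 18, 109], [173, 333, 58, 51, 1957], [273, 333, 17, 5, 32], [440, 348, 11, 10, 67], [452, 349, 6, 3, 13], [460, 350, 30, 9, 175], [161, 353, 24, 20, 146], [422, 355, 33, 12, 229], [157, 374, 20, 10, 98], [142, 378, 7, 4, 9]]
```

View pics/top6full.png

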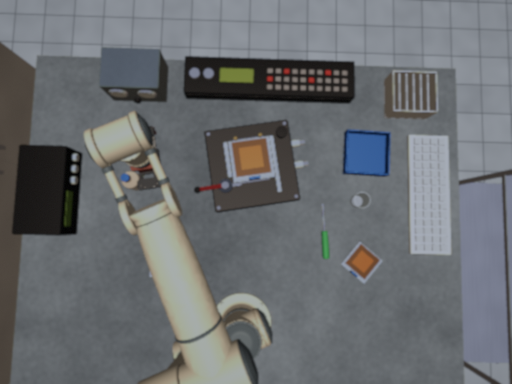

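```bash
python3 -c "
from rig import ctrl,ticket
print(ctrl.observe()['ft_force'],ticket.hand_in())"
```

```text
the job is handed in; nothing more can be done
[ 0.8922406  -0.23625932  1.15178064] None
```

I slid the carrier home, pushed the cam-lock handle round to its end stop, set the lock and backed away. The job is handed in at about 16 s on the robot's clock, well under the 69 s limit; it gave no verdict.

- **Carrier:** it slid at about 3 N, and I pressed it against the pins at about 13 N, with no reading above 15 N. In the last images its front edge sits on both brass pins. The tab reads stage x = -71 mm, which is the home position.
- **Handle:** it turned at 6–11 N and stalled at about 90–91 degrees. I leaned on it there at about 15–16 N for a little over a second. The total force never read above about 18 N, counting roughly 8 N of vertical drag. After I let go, the handle was still at 91 degrees by camera, which is 1 degree past the stated 90 and within my measuring error. The nose is in behind the carrier.
- **Bystanders:** I judged these by eye. Everything I could see looked unmoved. The last top view had the arm hiding the wafer box and the gauge block; the last scene view shows both in place. The loupe, bottle, beaker, box and screwdriver also look as they did at the start. I ran a picture difference, but the arm's own movement swamped it, so it told me nothing.
- **Robot at hand-in:** clear of everything, about 6 cm above the top of the bottle, with force readings around 1 N (noise level).

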